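Set and pin the mitre fence of a strap-end trimmer

ROBOT

A 7-joint arm with a two-finger parallel gripper is mounted at the origin on a cart in front of the work surface, level with it; the furniture and walls round the work are solid. World frame = base frame: x ahead of the robot, y to its left, z up, the work surface at z = 0. Lengths are in m, angles in rad, forces in N, time in s.
With the tool pointing down it reaches from about 0.425 to 0.875 m from the base axis. Payload 4.7 kg.
Tool frame: the origin (TCP) lies midway between the tips of the shut fingers; the grasp point (between the pads) lies 19 mm behind it; z points along the fingers, y is the line along which they close (so a half turn about z gives the same grasp; the last joint's range is limited). The gripper opens to 85 mm and grips with 20 to 120 N. Pads are 22 mm wide; open, the fingers measure 114 mm over their backs; the gripper's body (76 mm by 85 mm) begins 54 mm behind the grasp point. The pads swing forward as they close: fully open they stand 13 mm farther back than shut.
Start: joints at [1.207, 0.321, -0.07, 1.45, 0.023, 1.371, -0.057], TCP at [0.24, -0.604, 0.231] pointing down, gripper open.
Joint ranges: [-2.86, 2.86], [-0.3, 2.09], [-1.38, 1.24], [0.06, 2.45], [-1.56, 4.7], [0.09, 2.05], [-2.69, 2.69]. Speed limits (rad/s): [2.57, 2.57, 3.14, 3.14, 3.14, 3.14, 3.14].

INTERFACE

Orientations are given as a unit quaternion [w, x, y, z].
In Python, from station import readout, eyes, env, nets gives the robot as it stands.
- The arm moves only by the tool carry_out, never from a script. Its argument "deltas" is a list of rows, each a list of 6 numbers: the shift along the tool's x, y, z in mm, then the turn, a rotation vector about the tool's x, y, z in rad. In form: [[dx, dy, dz, wx, wy, wz], ...]. A call has 1 to 12 rows; each row is the pose to reach, as a shift and turn from the pose commanded when the call began, along the tool's axes at that moment; what a row does not reach only later rows make up. A row lasts 1/8 s, in which the tool goes at most 62.5 mm and 10.7 degrees, less where a joint would pass 70% of its speed; a pose out of reach is approached as far as the arm can. A call with a gripper value outside its range is refused whole. "claw" is the gripper command: -1 is fully open, 1 is shut, values between are in proportion, set as the call begins (left out, the last holds). The fingers move at their own pace and stop on an object; "squeeze" is the grip in N (left out, the last holds). Time passes only in rows, so rows that repeat a pose let the fingers close. It gives the time, the measured TCP pose, the force, the opening and the grip force at its end, in the units of the state.
- readout.sense(): the state, without advancing time (a new reading comes with each control period).
- eyes.read_camera(name): name is "scene" or "top" or "wrist"; returns the picture (480x640x3 uint8, red, green, blue); there is no depth.
- eyes.get_calibration(name): a dict with "fov_y" (degrees; the focal length in pixels is half the picture's height over the tangent of half this angle, whatever the lens; pixels are square), "cx", "cy" (the principal point, pixels), "distortion" ([k1, k2, p1, p2, k3] as OpenCV has them; the pictures are not rectified), "rvec" (rotation vector, rad) and "tvec" (3), from world to camera coordinates, as OpenCV has them; the wrist camera has in their place "mount" (4x4, takes a point from camera to tool coordinates, whose origin is the TCP and whose axes are the flange's). Camera axes: x right, y down, z forward; pixel columns grow to the right and rows downward; lengths in m; the calibration is good to about 2 mm. A picture is of the moment at which its call begins: read the wrist's pose just before it. get_calibration takes no time and is no camera call.
- env.close_job(): hands the job in; it is judged then, once.
Trained networks look in the newest picture that a camera, given by its name, has taken for a name from the list of things; names that differ only in an ending like _2 or _b are one class to them, and where a whole thing is asked for, a point or a joint stands for the part that bears it (a point fixed in the world has none). Each returns a list of dicts, best first, with "confidence" (0 to 1); they miss things now and then, are a little off and sometimes report something else, mostly with a low value. They report only what shows in the picture. A call takes as long as a camera call.
- nets.cut_out(camera, name): "pixels" (480x640 bool, what is visible of it) and "centre" ([column, row] in pixels, amid what is visible of it).
- nets.spot_point(camera, name): "centre" ([column, row] in pixels: a listed point, or the origin of a listed thing).
The state is a dict: "t": time; "joint_positions": joint angles; "dq": joint speeds; "effort": joint torques, N m; "tool_pos": TCP position; "eef_rot": TCP orientation; "contact_force": force on the tool from outside, world axes, zero at the start; "wrist_torque": the same for the moment, N m; "opening": opening from 0.0 (shut) to 1.0 (fully open); "grip_force": force on a finger pad.
Only numpy, scipy, OpenCV 4.12 (cv2) and the standard library are available. Lean on these libraries where they do the work, as an engineer would, in place of code of your own. Each camera call takes 0.05 s, during which the arm holds its last target. There are 200 camera calls.

TASK

Set the strap trimmer's fence for 45-degree strap ends: swing it by its hand post to the third click round from its square stop, then take the lock pin out of the wooden tool block and push it straight down through the fence's lug and the index plate underneath, until its grip sits flush on the lug. The plate was adjusted by test cuts, so its hole and not the click gives the true angle, and lies a few millimetres off: feel for it by rocking the fence with the pin. Leave the drive punch standing in the block.

Things in the scene. Friction and masses are not known exactly. Their poses are not given: they have to be found in the camera images.
- trimmer: Strap trimmer, fixed to the bench: grey cast base 245 x 225 mm, round steel table 190 mm across, top 40 mm high. Origin under the fence pivot, on the bench; z up, y towards the knife, x along the knife away from its lever's black grip. The knife frame stands along x at y = +47 mm, 95 mm high; its lever is up to 147 mm high and reaches to x = -195 mm.
- fence_pivot (a point): Vertical axis on which the fence swings, at the table's top, 40 mm above the bench; axes as the trimmer's. At fence angle a the lug's hole lies 120 mm from it along (-sin a, -cos a) in the trimmer's x and y; the hand post 151.5 mm from it, at an angle 0.079 rad further on.
- fence (a joint): Fence angle, rad: 0 at the square stop, growing clockwise seen from above, upper stop 1.06. A sprung roller clicks in at the stop, 0.262, 0.524, 0.785 and 1.047 (every 15 degrees). It takes some 2 to 3 N at the post to pass from click to click; in a click it gives either way under some 3 N. Starts at the stop or at the first or second click.
- fence_hole (a point): Upper mouth of the 11.5 mm hole through the fence's 18 mm thick steel lug (40 x 34 mm, top 60 mm above the bench); z up. 2 mm below lies the fixed index plate, 8 mm thick, with like holes every 15 degrees, open beneath. Its holes lie 3 to 6 mm round the 120 mm circle from where a click puts the lug's: the pin passes the lug but lands on the plate, 20 mm down, until the fence is shifted.
- fence_post (a point): Middle of the fence's upright black hand post, round, 18 mm thick, 54 to 95 mm above the bench, at the outer end of the fence; this point is 77 mm above the bench, z up. The fence's steel straight edge beside it is 58 mm high.
- pin_grip (a point): Middle of the lock pin's grip; z up along the pin. Grip: dark ringed cylinder 22 mm across, 36 mm long; below it a steel shank 10 mm across and 36 mm long, tapering over its last 2.5 mm to a 6.6 mm nose (54 mm below this point). 0.06 to 0.13 kg. The pin stands upright in either of the tool block's two holes, grip resting on the block.
- pin_shoulder (a point): On the lock pin's axis at the flat underside of its grip, 36 mm above the nose; z up along the pin. The pin is home when this lies at the mouth of the lug's hole.
- punch_grip (a point): Middle of the visible part of the drive punch: plain bright steel rod, 15 mm across and 62 mm tall above the block (slimmer and taller than the pin's grip), standing in the block's other hole. It stays there.
- tool_block: Wooden block 125 (x) x 52 (y) x 42 (height) mm, fixed to the bench; origin at the centre of its underside. Two holes 12 mm across, 39 mm deep in its top, at x = -30 and +30 mm, hold the pin and the punch.

How it is judged:
By the outcome, as a careful person would: the job done as asked, in the order asked, and still so for the second after the job is handed in, with the robot touching nothing.
It also fails if it takes over 64 s, if anything falls off the work surface, if the arm or the gripper's body presses on something with over 40 N, if the wrist force passes 120 N, or if a joint passes its speed limit or range.

## Working session

There is one attempt and no reset: what is moved stays moved. The work goes in short steps, Python scripts to look and compute and a tool call to move; the robot and the scene stay as the last step left them, time stands still between calls to the robot, and variables do not carry over. Pictures are saved under pics/ and viewed, at most 10 in all, crops included, and the job is handed in when it is done.

Besides the shell and the picture viewer there is one more tool, called after ">>>" in YAML: its name, and indented under it one key for each argument. carry_out: Moves the arm, as the interface text tells. Its arguments: {"type":"object","properties":{"deltas":{"type":"array"},"claw":{"type":"number"},"squeeze":{"type":"number"}},"required":["deltas"]}

```bash
mkdir -p pics; ls
cat > h.py <<'E'
import numpy as np, cv2
from scipy.spatial.transform import Rotation as R
from station import readout, eyes, env, nets
def K(c):
    f=240/np.tan(np.radians(c["fov_y"])/2); return np.array([[f,0,c["cx"]],[0,f,c["cy"]],[0,0,1.]])
def rot(s): q=s["eef_rot"]; return R.from_quat([q[1],q[2],q[3],q[0]])
def pose(cam,s=None):
    c=eyes.get_calibration(cam)
    if "rvec" in c:
        Rw=cv2.Rodrigues(np.array(c["rvec"],float))[0].T; return Rw,-Rw@np.array(c["tvec"],float).ravel(),c
    s=s or readout.sense(); M=np.array(c["mount"]); Rt=rot(s).as_matrix()
    return Rt@M[:3,:3], Rt@M[:3,3]+np.array(s["tool_pos"]),c
def ray(cam,px,s=None):
    Rw,o,c=pose(cam,s)
    u=cv2.undistortPoints(np.array([[px]],float),K(c),np.array(c["distortion"],float)).ravel()
    d=Rw@np.array([u[0],u[1],1]); return o,d/np.linalg.norm(d)
def atz(r,z): o,d=r; return o+d*(z-o[2])/d[2]
def tri(rs):
    A=sum(np.eye(3)-np.outer(d,d) for o,d in rs); b=sum((np.eye(3)-np.outer(d,d))@o for o,d in rs)
    p=np.linalg.solve(A,b); return p,[np.linalg.norm(np.cross(p-o,d)) for o,d in rs]
def proj(cam,p,s=None):
    Rw,o,c=pose(cam,s); pc=Rw.T@(np.array(p)-o)
    return cv2.projectPoints(pc.reshape(1,3),np.zeros(3),np.zeros(3),K(c),np.array(c["distortion"],float))[0].ravel()
def save(cam,n):
    im=eyes.read_camera(cam); cv2.imwrite(f"pics/{n}.png",im[:,:,::-1]); return im
def delta(p,s=None):
    s=s or readout.sense(); return rot(s).as_matrix().T@(np.array(p)-np.array(s["tool_pos"]))*1000
E
cat > a.py <<'E'
from h import *
np.set_printoptions(precision=4,suppress=True)
P={}
ims=[]
for c in("scene","top"):
    ims.append(save(c,"a_"+c))
    for n in("trimmer","fence_pivot","fence_hole","fence_post","pin_grip","pin_shoulder","punch_grip","tool_block"):
        r=nets.spot_point(c,n)
        if r: P.setdefault(n,{})[c]=r[0]; 
        print(c,n,[(np.round(x["centre"],1),round(x["confidence"],2)) for x in r[:2]])
for n,v in P.items():
    if len(v)==2:
        p,e=tri([ray(c,v[c]["centre"]) for c in v]); print(n,p,e)
print(readout.sense())
E
python3 a.py
```

```text
pics
scene trimmer [(array([276.8, 234.8]), 0.62)]
scene fence_pivot [(array([246.3, 223.6]), 0.89)]
scene fence_hole [(array([277.6, 234.4]), 0.86)]
scene fence_post [(array([280.5, 235.2]), 0.57)]
scene pin_grip [(array([432.2, 270.2]), 0.88)]
scene pin_shoulder [(array([429.4, 279. ]), 0.75)]
scene punch_grip [(array([403.6, 272.9]), 0.62)]
scene tool_block [(array([411.9, 306.2]), 0.6), (array([278.6, 237.3]), 0.3)]
top trimmer [(array([223.2, 245.5]), 0.59)]
top fence_pivot [(array([216.5, 240. ]), 0.67)]
top fence_hole [(array([280.8, 256.7]), 0.8)]
top fence_post [(array([296.8, 266.4]), 0.74), (array([458.5, 237.4]), 0.73)]
top pin_grip [(array([298.1, 265.4]), 0.59), (array([459.6, 230.5]), 0.51)]
top pin_shoulder [(array([457.7, 237.4]), 0.66), (array([296.8, 267.7]), 0.26)]
top punch_grip [(array([450.4, 262.1]), 0.55)]
top tool_block [(array([449.3, 255.8]), 0.69)]
trimmer [0.5842 0.0924 0.0086] [np.float64(0.030369547052631084), np.float64(0.03036954705263103)]
fence_pivot [0.5652 0.1215 0.0379] [np.float64(0.0017397971796823213), np.float64(0.0017397971796822458)]
fence
[... 465 characters left out ...]
4(0.0008168246027538139), np.float64(0.0008168246027537026)]
tool_block [ 0.5703 -0.2961 -0.0003] [np.float64(0.003768212428318073), np.float64(0.003768212428318009)]
{'t': 0.9, 'joint_positions': array([ 1.2071,  0.321 , -0.0701,  1.4505,  0.0226,  1.3708, -0.0569]), 'dq': array([ 0.0008,  0.0004,  0.0014,  0.0007, -0.0011,  0.0001,  0.0004]), 'effort': array([  0.0003, -49.3381,  -0.3812, -31.4575,   0.0133,   0.0014,
         0.    ]), 'tool_pos': array([ 0.2397, -0.6042,  0.2314]), 'eef_rot': array([ 0.0001,  0.9822,  0.1878, -0.    ]), 'contact_force': array([ 0.3512, -0.3426, -0.0087]), 'wrist_torque': array([-0.022 ,  0.0497,  0.0096]), 'grip_force': 0.0, 'opening': 0.998681685154727}
```

View pics/a_top.png

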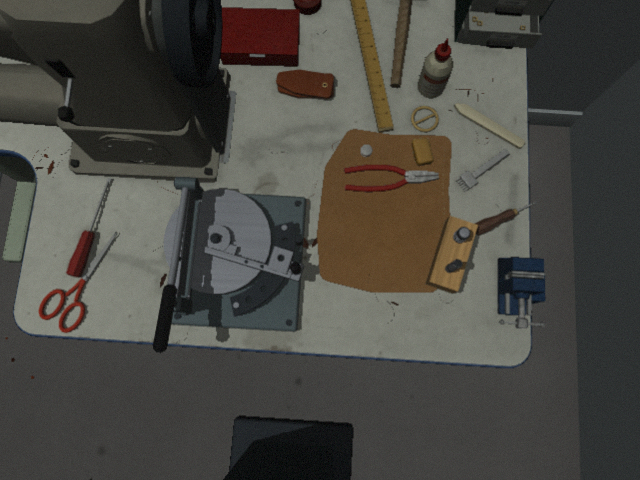

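View pics/a_scene.png

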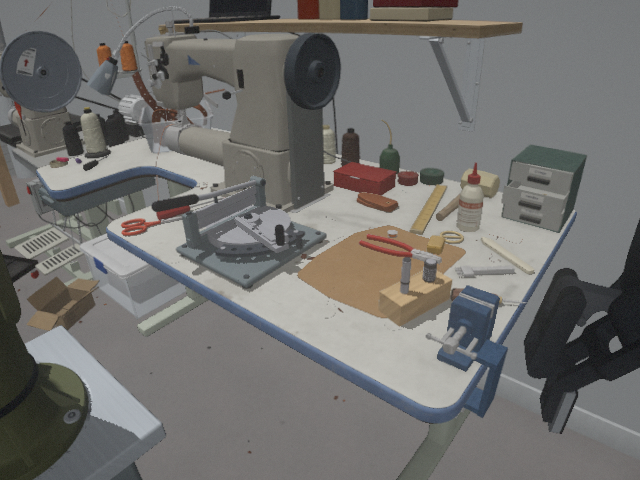

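The top view shows the pin (dark) in the block's far hole at about (460,235), the bright punch at (455,265), and the post at (296,267). The knife is on the left. I'll enlarge the trimmer for its yaw.

Run:
```python
import cv2
im=cv2.imread("pics/a_top.png")
cv2.imwrite("pics/crop.png",cv2.resize(im[175:340,150:320],None,fx=3.5,fy=3.5,interpolation=cv2.INTER_CUBIC))
```

```text
(no output)
```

View pics/crop.png

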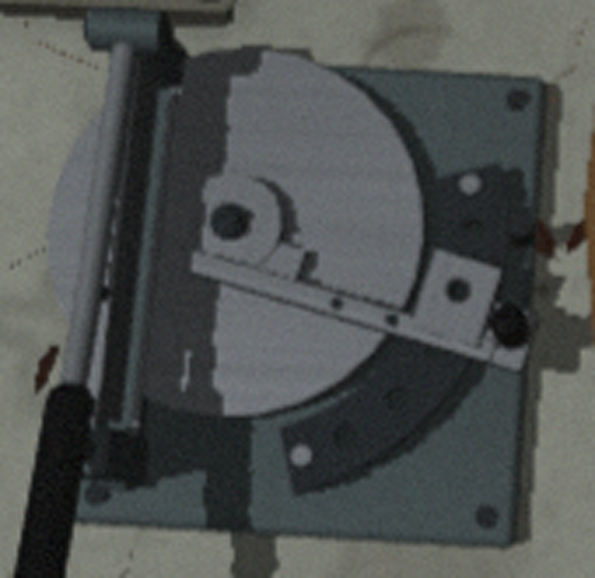

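```bash
cat >> h.py <<'E'
def go(p,ydir=None,s=None):
    """row for TCP p, tool down, tool y along +-ydir (nearest)"""
    s=s or readout.sense(); Rt=rot(s).as_matrix(); p=np.array(p,float)
    y=Rt[:,1].copy() if ydir is None else np.array([*ydir[:2],0.])
    y[2]=0; y/=np.linalg.norm(y)
    best=None
    for sg in((1,-1) if ydir is not None else (1,)):
        z=np.array([0,0,-1.]); Y=sg*y; T=np.c_[np.cross(Y,z),Y,z]
        w=R.from_matrix(Rt.T@T).as_rotvec()
        if best is None or np.linalg.norm(w)<np.linalg.norm(best): best=w
    return np.round(np.r_[Rt.T@(p-np.array(s["tool_pos"]))*1000,best],3)
E
python3 - <<'E'
from h import *
np.set_printoptions(precision=4,suppress=True)
s=readout.sense(); print(rot(s).as_matrix()); print(np.array(eyes.get_calibration("wrist")["mount"]),eyes.get_calibration("wrist")["fov_y"])
def m(u,v): return [150+u/3.5,175+v/3.5]
for z in(.02,.03):
    c=[atz(ray("top",m(*q)),z) for q in((543,80),(515,545),(80,520))]
    d=c[0]-c[1]; e=c[2]-c[1]; print(z,np.arctan2(d[1],d[0]),np.arctan2(-e[0],e[1]),np.linalg.norm(d),np.linalg.norm(e))
print(go([.50,.0,.25],[-.962,.273]))
p=[.5994,-.3046];
E
```

```text
[[ 0.9295  0.3689 -0.    ]
 [ 0.3689 -0.9295 -0.0001]
 [-0.0001  0.0001 -1.    ]]
[[-0.0013 -0.9593 -0.2823  0.0719]
 [ 1.     -0.001  -0.0011 -0.0006]
 [ 0.0008 -0.2823  0.9593 -0.1433]
 [ 0.      0.      0.      1.    ]] 71.50384139501574
0.02 0.016951347596660397 0.009762433026334583 0.2397635111523337 0.21675131491229901
0.03 0.016951347596660386 0.009762433026334418 0.23710730249345063 0.2143500457753597
[ 464.793 -465.558  -18.72     0.       0.      -0.916]
```

>>> carry_out:
  deltas:
    - [465,-466,-19,0,0,-0.916]
    - [465,-466,-19,0,0,-0.916]
    - [465,-466,-19,0,0,-0.916]
    - [465,-466,-19,0,0,-0.916]
    - [465,-466,-19,0,0,-0.916]
    - [465,-466,-19,0,0,-0.916]
    - [465,-466,-19,0,0,-0.916]
    - [465,-466,-19,0,0,-0.916]
    - [465,-466,-19,0,0,-0.916]
    - [465,-466,-19,0,0,-0.916]
    - [465,-466,-19,0,0,-0.916]
    - [465,-466,-19,0,0,-0.916]
  claw: 0.2

```text
t: 2.4
tool_pos: [0.5006, 0.004, 0.2507]
eef_rot: [-0.0, 0.796, 0.605, 0.001]
contact_force: [0.1, -0.4, -0.6]
opening: 0.402
grip_force: 0.0
```

Run:
```python
from h import *
np.set_printoptions(precision=4,suppress=True)
s=readout.sense(); save("wrist","w1"); print(s["t"],s["tool_pos"],s["opening"])
for n,z in(("fence_pivot",.04),("fence_hole",.06),("fence_post",.077)):
    for x in nets.spot_point("wrist",n)[:2]: print(n,np.array(x["centre"]),x["confidence"],atz(ray("wrist",x["centre"],s),z))
import pickle; pickle.dump(s,open("s1.pkl","wb"))
```

```text
2.4 [0.5006 0.004  0.2507] 0.4020864056871643
fence_pivot [355.7  79. ] 0.58 [0.5663 0.1227 0.04  ]
fence_hole [361.1 203.4] 0.67 [0.5408 0.0063 0.06  ]
fence_post [354.6 239.7] 0.97 [ 0.5249 -0.0238  0.077 ]
fence_post [426.3 391.4] 0.26 [ 0.5604 -0.2227  0.077 ]
```

View pics/w1.png

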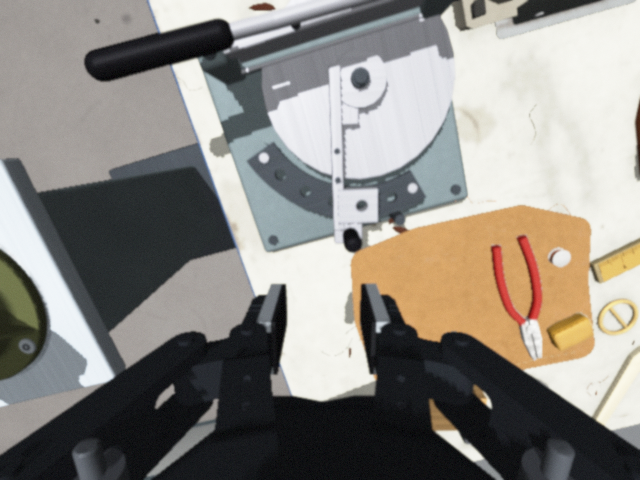

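The wrist view shows the lug hole at (361,204), the post at (353,240), and plate holes at about (305,192) (45°) and (280,174) (60°). I'll refine these to get the plate offset.

Run:
```python
from h import *
import pickle
np.set_printoptions(precision=4,suppress=True)
s=pickle.load(open("s1.pkl","rb")); g=cv2.GaussianBlur(cv2.imread("pics/w1.png",0),(3,3),0).astype(float)
def dark(u,v,r=7):
    w=g[v-r:v+r+1,u-r:u+r+1]; t=np.percentile(w,60); m=np.clip(t-8-w,0,None)
    yy,xx=np.mgrid[v-r:v+r+1,u-r:u+r+1]; return np.array([(m*xx).sum(),(m*yy).sum()])/max(m.sum(),1e-6), w.min(),t
piv=np.array([.5657,.1221])
for n,u,v,z in(("h60",280,174,.04),("h45",305,192,.04),("h0",391,197,.04),("lug",361,205,.06)):
    c,mn,t=dark(u,v); p=atz(ray("wrist",c,s),z); d=p[:2]-piv
    print(n,c,mn,t,p,"r",np.linalg.norm(d),"ang",np.arctan2(-d[0],-d[1]))
im=cv2.imread("pics/w1.png"); cv2.imwrite("pics/w1c.png",cv2.resize(im[60:260,240:430],None,fx=3,fy=3,interpolation=cv2.INTER_CUBIC))
```

```text
h60 [276.7406 175.9446] 65.0 90.0 [0.4638 0.0543 0.04  ] r 0.12241902740923154 ang 0.9839657490153434
h45 [301.6899 193.6589] 69.0 88.0 [0.4837 0.0294 0.04  ] r 0.12377991436787117 ang 0.7245782403695332
h0 [395.7087 195.9903] 69.0 88.0 [0.5796 0.0001 0.04  ] r 0.12275042634284124 ang -0.11318856147086775
lug [361.0787 205.0895] 65.0 194.4 [0.5404 0.0046 0.06  ] r 0.1201758810249705 ang 0.21249379333130744
```

View pics/w1c.png

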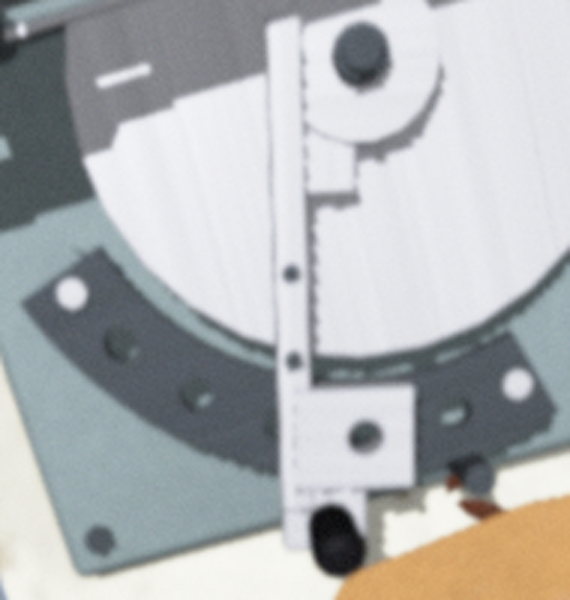

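Run:
```python
from h import *
import pickle
np.set_printoptions(precision=4,suppress=True)
s=pickle.load(open("s1.pkl","rb"))
piv=np.array([.5657,.1221]); print("nut", atz(ray("wrist",[240+361/3,60+55/3],s),.06), atz(ray("wrist",[240+361/3,60+55/3],s),.07))
A={}
for n,u,v,z in(("h60",122,343,.04),("h45",198,394,.04),("h0",455,411,.04),("lug",366,437,.06)):
    p=atz(ray("wrist",[240+u/3,60+v/3],s),z); A[n]=p
for piv in([.5657,.1221],[.5652,.1235],[.5652,.1205],[.568,.1221]):
  print(piv,[(n,np.round([np.linalg.norm(p[:2]-piv),np.arctan2(*(np.array(piv)-p[:2]))],4)) for n,p in A.items()])
```

```text
nut [0.5679 0.1194 0.06  ] [0.5665 0.118  0.07  ]
[0.5657, 0.1221] [('h60', array([0.1184, 0.9664])), ('h45', array([0.1196, 0.6989])), ('h0', array([ 0.1222, -0.0775])), ('lug', array([0.1208, 0.2049]))]
[0.5652, 0.1235] [('h60', array([0.1188, 0.9543])), ('h45', array([0.1203, 0.6882])), ('h0', array([ 0.1237, -0.0807])), ('lug', array([0.1221, 0.1986]))]
[0.5652, 0.1205] [('h60', array([0.1171, 0.9752])), ('h45', array([0.118 , 0.7043])), ('h0', array([ 0.1207, -0.0827])), ('lug', array([0.1192, 0.2035]))]
[0.568, 0.1221] [('h60', array([0.1203, 0.9773])), ('h45', array([0.1211, 0.7134])), ('h0', array([ 0.1221, -0.0588])), ('lug', array([0.1213, 0.2235]))]
```

Run:
```python
from h import *
print(go([.5238,-.0245,.12],[-.96,.28]),go([.5238,-.0245,.064],[-.96,.28]))
```

```text
[-1.55110e+01  2.96170e+01  1.30114e+02 -0.00000e+00  1.00000e-03
  4.00000e-03] [-1.54570e+01  2.96330e+01  1.86114e+02 -0.00000e+00  1.00000e-03
  4.00000e-03]
```

>>> carry_out:
  deltas:
    - [-15.5,29.6,60,0,0,0.004]
    - [-15.5,29.6,110,0,0,0.004]
    - [-15.5,29.6,140,0,0,0.004]
    - [-15.5,29.6,165,0,0,0.004]
    - [-15.5,29.6,186,0,0,0.004]
    - [-15.5,29.6,186,0,0,0.004]
  claw: 0.0

```text
t: 3.35
tool_pos: [0.5225, -0.0241, 0.0627]
eef_rot: [-0.001, 0.8, 0.6, -0.002]
contact_force: [-0.9, -0.3, 0.1]
opening: 0.501
grip_force: 0.0
```

>>> carry_out:
  deltas:
    - [0,0,0,0,0,0]
    - [0,0,0,0,0,0]
    - [0,0,0,0,0,0]
    - [0,0,0,0,0,0]
  claw: 1
  squeeze: 25

```text
t: 3.85
tool_pos: [0.5245, -0.0234, 0.0654]
eef_rot: [0.001, 0.799, 0.601, -0.0]
contact_force: [-4.1, -2.2, 6.8]
opening: 0.198
grip_force: 24.8
```

Run:
```python
from h import *
s=readout.sense(); p=np.array(s["tool_pos"]); print(s["t"],p,s["opening"]*85,s["grip_force"],s["contact_force"])
piv=np.array([.5655,.1222]); d=p[:2]-piv; r=np.linalg.norm(d); a0=np.arctan2(-d[0],-d[1]); print(r,a0)
Rt=rot(s).as_matrix(); da=.5236
for k in range(1,7):
    b=a0+da*k/6; q=np.r_[piv+r*np.array([-np.sin(b),-np.cos(b)]),p[2]]
    print(np.round(Rt.T@(q-p)*1000,1),round(da*k/6,3))
```

```text
3.85 [ 0.52453974 -0.02337026  0.06536848] 16.854556307891002 24.838894188869745 [-4.06567534 -2.21407543  6.75928642]
0.15122315858087212 0.27428603559346854
[  0.5 -13.2  -0. ] 0.087
[  2.1 -26.3  -0. ] 0.175
[  4.9 -39.2  -0. ] 0.262
[  8.8 -51.8  -0.1] 0.349
[ 13.7 -64.   -0.1] 0.436
[ 19.7 -75.8  -0.1] 0.524
```

>>> carry_out:
  deltas:
    - [0.1,-6.6,0,0,0,0.044]
    - [0.5,-13.2,0,0,0,0.087]
    - [1.2,-19.8,0,0,0,0.131]
    - [2.1,-26.3,0,0,0,0.175]
    - [3.4,-32.8,0,0,0,0.218]
    - [4.9,-39.2,0,0,0,0.262]
    - [6.7,-45.5,0,0,0,0.305]
    - [8.8,-51.8,0,0,0,0.349]
    - [11.1,-58.0,0,0,0,0.393]
    - [13.7,-64.0,0,0,0,0.436]
    - [16.6,-70,0,0,0,0.48]
    - [19.7,-75.8,0,0,0,0.524]

```text
t: 5.35
tool_pos: [0.4585, 0.0178, 0.0654]
eef_rot: [0.001, 0.928, 0.373, 0.002]
contact_force: [0.6, 0.6, 2.5]
opening: 0.195
grip_force: 24.9
```

>>> carry_out:
  deltas:
    - [0,0,0,0,0,0]
    - [0,0,0,0,0,0]

```text
t: 5.6
tool_pos: [0.4572, 0.0192, 0.0653]
eef_rot: [-0.001, 0.927, 0.374, 0.001]
contact_force: [-3.0, 4.2, 8.3]
opening: 0.198
grip_force: 25.4
```

>>> carry_out:
  deltas:
    - [0,0,0,0,0,0]
    - [0,0,0,0,0,0]
    - [0,0,-20,0,0,0]
    - [0,0,-50,0,0,0]
    - [0,0,-100,0,0,0]
    - [0,0,-140,0,0,0]
    - [-60,0,-150,0,0,0]
    - [-60,0,-150,0,0,0]
    - [-60,0,-150,0,0,0]
  claw: 0.0

```text
t: 6.72
tool_pos: [0.4139, -0.0242, 0.2142]
eef_rot: [0.0, 0.928, 0.373, 0.0]
contact_force: [-0.1, 0.6, -1.3]
opening: 0.502
grip_force: 0.0
```

```bash
cat > look.py <<'E'
from h import *
import sys
np.set_printoptions(precision=4,suppress=True)
s=readout.sense(); save("wrist",sys.argv[1]); print(s["t"],s["tool_pos"],s["contact_force"])
for n,z in(("fence_pivot",.04),("fence_hole",.06),("fence_post",.077)):
    for x in nets.spot_point("wrist",n)[:2]: print(n,np.array(x["centre"]),x["confidence"],atz(ray("wrist",x["centre"],s),z))
E
python3 look.py w2
```

```text
6.725 [ 0.4139 -0.0242  0.2142] [-0.0573  0.6252 -1.2797]
fence_pivot [332.1 115.5] 0.59 [0.4877 0.0363 0.04  ]
fence_hole [331.5 114. ] 0.6 [0.4868 0.0369 0.06  ]
fence_post [318.3 160. ] 0.88 [0.4526 0.0193 0.077 ]
```

Run:
```python
from h import *
print(go([.58,-.295,.22],[.385,.923]).tolist(), readout.sense()["joint_positions"])
```

```text
[-69.151, 310.774, -6.556, -0.001, 0.001, 1.163] [ 0.68245334 -0.18418333 -0.60875228  1.9938053  -0.10955213  1.30194751
 -0.69223763]
```

>>> carry_out:
  deltas:
    - [-69,311,-6,0,0,1.163]
    - [-69,311,-6,0,0,1.163]
    - [-69,311,-6,0,0,1.163]
    - [-69,311,-6,0,0,1.163]
    - [-69,311,-6,0,0,1.163]
    - [-69,311,-6,0,0,1.163]
    - [-69,311,-6,0,0,1.163]
    - [-69,311,-6,0,0,1.163]
    - [-69,311,-6,0,0,1.163]

```text
t: 8.05
tool_pos: [0.5796, -0.2949, 0.2208]
eef_rot: [0.0, 0.981, -0.196, 0.0]
contact_force: [-0.5, 0.9, 0.2]
opening: 0.498
grip_force: 0.0
```

Run:
```python
from h import *
np.set_printoptions(precision=4,suppress=True)
s=readout.sense(); save("wrist","w3"); print(s["t"],s["tool_pos"],rot(s).as_matrix()[:,1])
D={}
for n,z in(("pin_grip",.06),("pin_shoulder",.042),("punch_grip",.073),("tool_block",0)):
    for x in nets.spot_point("wrist",n)[:2]: print(n,np.array(x["centre"]),x["confidence"],atz(ray("wrist",x["centre"],s),z)); D.setdefault(n,x["centre"])
for c in("scene","top"):
    save(c,"b_"+c)
    for n,z in(("pin_grip",.06),("pin_shoulder",.042),("fence_hole",.06),("fence_post",.077),("fence_pivot",.04)):
        for x in nets.spot_point(c,n)[:2]: print(c,n,np.array(x["centre"]),x["confidence"],atz(ray(c,x["centre"],s),z))
```

```text
8.05 [ 0.5796 -0.2949  0.2208] [-0.3836 -0.9235  0.0001]
pin_grip [323.  196.4] 0.57 [ 0.6016 -0.3031  0.06  ]
pin_shoulder [324.6 194. ] 0.82 [ 0.6006 -0.3044  0.042 ]
punch_grip [332.1 264.6] 0.94 [ 0.5414 -0.2872  0.073 ]
tool_block [323.4 212.1] 0.87 [ 0.5766 -0.2931  0.    ]
scene pin_grip [433.7 268.6] 0.58 [ 0.6113 -0.3068  0.06  ]
scene pin_shoulder [428.3 278.6] 0.61 [ 0.6028 -0.3027  0.042 ]
scene fence_hole [247.3 241.4] 0.7 [0.4831 0.028  0.06  ]
scene fence_hole [427.7 278.5] 0.37 [ 0.5773 -0.3125  0.06  ]
scene fence_post [237.3 242.5] 0.97 [0.4489 0.0159 0.077 ]
scene fence_pivot [247.4 224.4] 0.67 [0.56   0.1144 0.04  ]
top pin_grip [262.5 291.8] 0.65 [0.479  0.0282 0.06  ]
top pin_grip [457.3 234.1] 0.62 [ 0.6004 -0.2983  0.06  ]
top pin_shoulder [457.7 235.5] 0.46 [ 0.6021 -0.3035  0.042 ]
top fence_hole [259.7 289.7] 0.66 [0.4822 0.0333 0.06  ]
top fence_post [266.9 307.6] 0.92 [0.4521 0.0165 0.077 ]
top fence_pivot [216.5 239.4] 0.9 [0.5672 0.12   0.04  ]
```

View pics/w3.png

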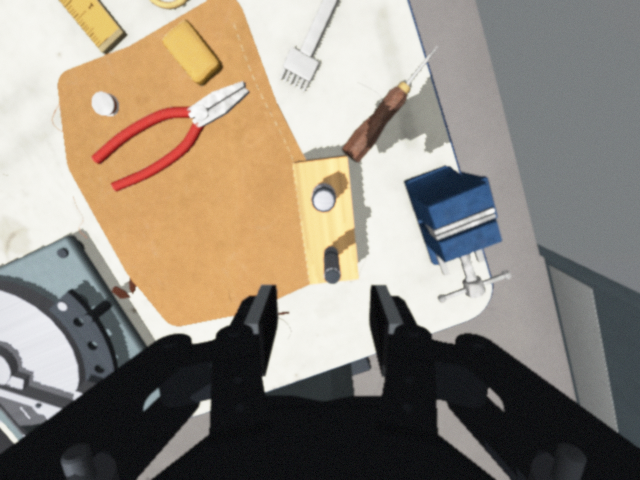

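Run:
```python
from h import *
for z in(.12,.048): print(go([.601,-.3035,z]).tolist())
```

```text
[22.635, -1.531, 100.332, 0.0, -0.0, 0.0]
[22.629, -1.535, 172.332, 0.0, -0.0, 0.0]
```

>>> carry_out:
  deltas:
    - [22.6,-1,50,0,0,0]
    - [22.6,-1,100,0,0,0]
    - [22.6,-1,130,0,0,0]
    - [22.6,-1,155,0,0,0]
    - [22.6,-1,172,0,0,0]
    - [22.6,-1,172,0,0,0]
  claw: -0.2

```text
t: 9.65
tool_pos: [0.5999, -0.3036, 0.047]
eef_rot: [-0.0, 0.98, -0.197, -0.001]
contact_force: [-0.4, 0.6, -0.5]
opening: 0.604
grip_force: 0.0
```

>>> carry_out:
  deltas:
    - [0,0,0,0,0,0]
    - [0,0,0,0,0,0]
    - [0,0,0,0,0,0]
    - [0,0,0,0,0,0]
    - [0,0,0,0,0,0]
  claw: 1
  squeeze: 50

```text
t: 10.28
tool_pos: [0.6018, -0.3044, 0.0501]
eef_rot: [0.0, 0.98, -0.197, 0.001]
contact_force: [0.4, -0.0, 6.1]
opening: 0.24
grip_force: 48.9
```

Run:
```python
from h import *
s=readout.sense(); print(s["t"],s["tool_pos"],s["opening"]*85,s["grip_force"],s["contact_force"],s["wrist_torque"])
```

```text
10.275 [ 0.60184545 -0.30438429  0.05006808] 20.430369547223815 48.93068790435791 [ 0.35405465 -0.01519499  6.07225257] [ 6.57913914e-02  4.11177635e-02 -3.11159199e-05]
```

Run:
```python
from h import *
print(go([.6018,-.3044,.18]).tolist(),go([.485,.033,.18],[-.747,.665]).tolist(),readout.sense()["joint_positions"])
```

```text
[0.336, 0.071, -129.931, 0.0, -0.003, 0.0] [-237.875, -265.891, -130.694, 0.002, -0.002, -1.241] [ 0.72090757  0.535007   -0.38796945  1.5656822   0.22069205  1.08147455
 -1.68961393]
```

>>> carry_out:
  deltas:
    - [0,0,-30,0,0,0]
    - [0,0,-75,0,0,0]
    - [0,0,-125,0,0,0]
    - [-40,-45,-130,0,0,-0.18]
    - [-80,-90,-130,0,0,-0.36]
    - [-120,-134,-130,0,0,-0.54]
    - [-160,-178,-130,0,0,-0.72]
    - [-200,-223,-130,0,0,-0.9]
    - [-238,-266,-130,0,0,-1.08]
    - [-238,-266,-130,0,0,-1.241]
    - [-238,-266,-130,0,0,-1.241]
    - [-238,-266,-130,0,0,-1.241]

```text
t: 11.78
tool_pos: [0.4841, 0.0324, 0.1781]
eef_rot: [0.0, 0.913, 0.408, -0.0]
contact_force: [0.4, 0.5, -1.0]
opening: 0.239
grip_force: 49.7
```

```bash
python3 look.py w4
python3 - <<'E'
from h import *
np.set_printoptions(precision=4,suppress=True)
s=readout.sense(); p=np.array(s["tool_pos"])
print(s["contact_force"],s["opening"]*85)
for n in("pin_grip","pin_shoulder"): print(n,[(np.array(x["centre"]),x["confidence"]) for x in nets.spot_point("wrist",n)[:2]])
for z in(-.008,-.044): print("expect px",proj("wrist",p+[0,0,z],s))
E
```

```text
11.775 [0.4841 0.0324 0.1781] [ 0.3594  0.4934 -0.9634]
fence_pivot [326.4  74.5] 0.56 [0.5673 0.1222 0.04  ]
fence_hole [322.8 233.4] 0.64 [0.484  0.0337 0.06  ]
fence_post [310. 279.] 0.9 [0.4545 0.0161 0.077 ]
[0.6365 0.3949 0.2053] 20.30555630134546
pin_grip [(array([323.5, 308.3]), 0.83), (array([326.1, 292.8]), 0.17)]
pin_shoulder [(array([323.2, 292.5]), 0.89), (array([327.2,  72.1]), 0.5)]
expect px [324.4353 293.4691]
expect px [324.2805 267.3224]
```

View pics/w4.png

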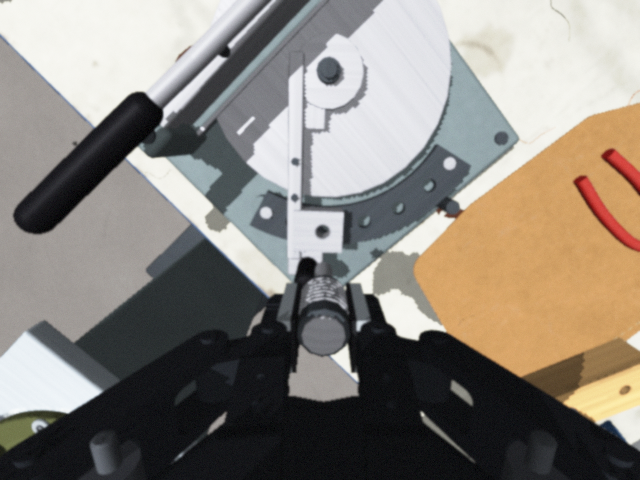

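The pin is held upright with its nose at about (321,265). The lug hole is at (322,232), and three plate holes show to its right, so the fence is at the third click. Next I descend to just above the hole and check.

>>> carry_out:
  deltas:
    - [0.8,0,30,0,0,0]
    - [0.8,0,50,0,0,0]
    - [0.8,0,62,0,0,0]
    - [0.8,0,64,0,0,0]
    - [0.8,0,64,0,0,0]

```text
t: 12.7
tool_pos: [0.4852, 0.034, 0.1148]
eef_rot: [0.0, 0.912, 0.409, 0.0]
contact_force: [-0.1, -0.4, -0.1]
opening: 0.236
grip_force: 49.7
```

```bash
python3 look.py w5
python3 - <<'E'
from h import *
np.set_printoptions(precision=4,suppress=True)
s=readout.sense(); p=np.array(s["tool_pos"])
for n in("pin_shoulder",): print(n,[(np.array(x["centre"]),x["confidence"]) for x in nets.spot_point("wrist",n)[:2]])
print("exp shoulder,nose,",proj("wrist",p+[0,0,-.008],s),proj("wrist",p+[0,0,-.044],s),"hole under axis",proj("wrist",[p[0],p[1],.06],s))
im=cv2.imread("pics/w5.png"); cv2.imwrite("pics/w5c.png",cv2.resize(im[190:340,230:430],None,fx=4,fy=4,interpolation=cv2.INTER_CUBIC))
E
```

```text
12.7 [0.4852 0.034  0.1148] [-0.0867 -0.3924 -0.1154]
fence_pivot [331.3  57.8] 0.76 [0.5684 0.121  0.04  ]
fence_hole [322.6 263.1] 0.57 [0.4836 0.0337 0.06  ]
pin_shoulder [(array([323.5, 294.1]), 0.92)]
exp shoulder,nose, [324.407  293.4796] [324.1634 267.3682] hole under axis [324.1051 261.1221]
```

View pics/w5c.png

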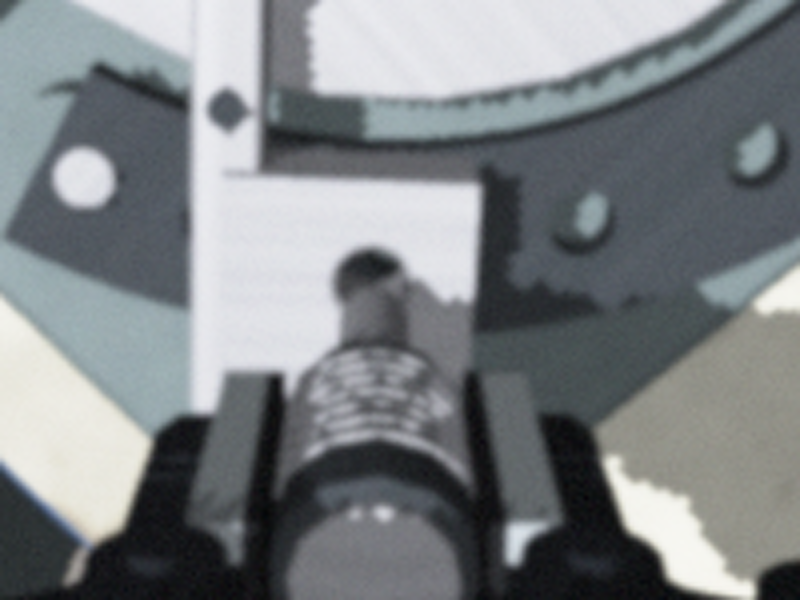

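>>> carry_out:
  deltas:
    - [0.3,-1,2,0,0,0]
    - [0.3,-1,7,0,0,0]
    - [0.3,-1,11,0,0,0]
    - [0.3,-1,15,0,0,0]
    - [0.3,-1,19,0,0,0]
    - [0.3,-1,20,0,0,0]
    - [0.3,-1,20,0,0,0]

```text
t: 13.82
tool_pos: [0.4841, 0.0349, 0.0942]
eef_rot: [-0.0, 0.912, 0.41, -0.0]
contact_force: [0.2, -0.3, -0.3]
opening: 0.239
grip_force: 49.8
```

>>> carry_out:
  deltas:
    - [0,0,3,0,0,0]
    - [0,0,6,0,0,0]
    - [0,0,8,0,0,0]
    - [0,0,10,0,0,0]
    - [0,0,11,0,0,0]
    - [0,0,11,0,0,0]

```text
t: 14.58
tool_pos: [0.4843, 0.035, 0.0838]
eef_rot: [0.0, 0.912, 0.41, 0.0]
contact_force: [-1.9, -0.8, 4.8]
opening: 0.246
grip_force: 50.4
```

>>> carry_out:
  deltas:
    - [0,1,1,0,0,0]
    - [0,1.5,1,0,0,0]
    - [0,2,1,0,0,0]
    - [0,2.5,1,0,0,0]
    - [0,3,1,0,0,0]
    - [0,3.5,1,0,0,0]
    - [0,3.5,1,0,0,0]

```text
t: 15.45
tool_pos: [0.4853, 0.0347, 0.0834]
eef_rot: [-0.001, 0.912, 0.41, -0.001]
contact_force: [-8.5, 3.0, 13.8]
opening: 0.241
grip_force: 51.5
```

```bash
cat > st.py <<'E'
from h import *
s=readout.sense(); f=rot(s).as_matrix().T@np.array(s["contact_force"])
p=np.array(s["tool_pos"]); d=p[:2]-np.array([.5655,.1222])
print(s["t"],p.round(4),"F tool",f.round(1),"r",np.linalg.norm(d).round(4),"ang",np.arctan2(-d[0],-d[1]).round(4),"open",round(s["opening"]*85,1))
E
python3 st.py
```

```text
15.45 [0.4853 0.0347 0.0834] F tool [ -3.4  -8.4 -13.8] r 0.1187 ang 0.7416 open 20.5
```

>>> carry_out:
  deltas:
    - [0,0,-1,0,0,0]
    - [0,0.5,-1,0,0,0]
    - [0,1,-1,0,0,0]
    - [0,1.5,-1,0,0,0]
    - [0,1.5,-1,0,0,0]
    - [0,1.5,-1,0,0,0]

```text
t: 16.2
tool_pos: [0.4862, 0.0338, 0.0834]
eef_rot: [-0.002, 0.912, 0.41, -0.001]
contact_force: [-6.8, 4.0, 8.5]
opening: 0.239
grip_force: 50.9
```

```bash
python3 st.py
```

```text
16.2 [0.4862 0.0338 0.0834] F tool [-1.5 -7.8 -8.5] r 0.1188 ang 0.7314 open 20.3
```

>>> carry_out:
  deltas:
    - [0,0.5,0,0,0,0]
    - [0,1,0,0,0,0]
    - [0,1.5,0,0,0,0]
    - [0,1.5,0,0,0,0]

```text
t: 16.7
tool_pos: [0.4865, 0.0336, 0.0833]
eef_rot: [-0.002, 0.912, 0.41, -0.002]
contact_force: [-8.0, 5.5, 10.4]
opening: 0.239
grip_force: 51.0
```

```bash
python3 st.py
```

```text
16.7 [0.4865 0.0336 0.0833] F tool [ -1.2  -9.7 -10.3] r 0.1187 ang 0.7277 open 20.3
```

>>> carry_out:
  deltas:
    - [0,0.5,-0.7,0,0,0]
    - [0,1,-0.7,0,0,0]
    - [0,1.5,-0.7,0,0,0]
    - [0,2,-0.7,0,0,0]
    - [0,2,-0.7,0,0,0]

```text
t: 17.32
tool_pos: [0.4872, 0.0328, 0.0834]
eef_rot: [-0.003, 0.912, 0.41, -0.002]
contact_force: [-9.2, 6.6, 6.4]
opening: 0.24
grip_force: 50.7
```

```bash
python3 st.py
```

```text
17.325 [0.4872 0.0328 0.0834] F tool [ -1.2 -11.3  -6.3] r 0.1188 ang 0.7195 open 20.4
```

```bash
python3 look.py w6
python3 - <<'E'
from h import *
np.set_printoptions(precision=4,suppress=True)
s=readout.sense(); 
print([(np.array(x["centre"]),x["confidence"]) for x in nets.spot_point("wrist","pin_shoulder")[:2]])
g0=cv2.imread("pics/w5.png",0);g=cv2.imread("pics/w6.png",0)
# lug top-right corner / post
print(s["joint_positions"],s["wrist_torque"])
cv2.imwrite("pics/w6c.png",cv2.resize(cv2.imread("pics/w6.png")[190:340,230:430],None,fx=4,fy=4,interpolation=cv2.INTER_CUBIC))
E
```

```text
17.325 [0.4872 0.0328 0.0834] [-9.1791  6.57    6.4325]
fence_pivot [326.9  44.8] 0.83 [0.567  0.1213 0.04  ]
fence_hole [317.6 284.2] 0.85 [0.4831 0.034  0.06  ]
fence_post [294.2 350. ] 0.88 [0.4545 0.0197 0.077 ]
[(array([321.9, 293.8]), 0.87), (array([320.8, 280.7]), 0.68)]
[ 0.5886  0.1791 -0.7552  1.9876  0.1369  1.0335 -0.9549] [ 1.8018  2.1576 -0.0563]
```

View pics/w6c.png

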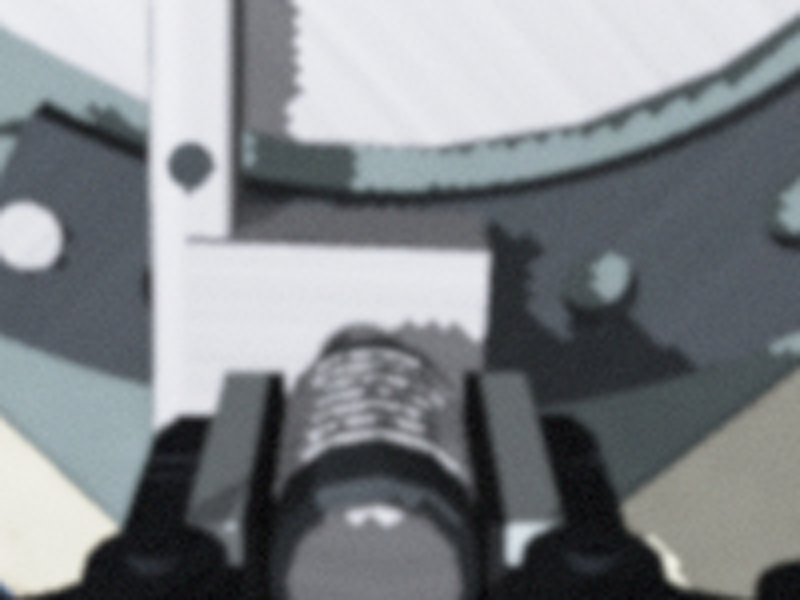

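The pin sits at the right of the lug hole, and the lug seems hardly to have moved. I'll measure the lug corner, dowel hole and plate hole in both pictures to check.

Run:
```python
from h import *
np.set_printoptions(precision=4,suppress=True)
s6=readout.sense()
s5=dict(s6); s5["tool_pos"]=np.array([.4852,.034,.1148]); s5["eef_rot"]=np.array([0,.912,.409,0])
piv=np.array([.5655,.1222])
for n,a,b,z in(("lugTR",(481,182),(490,252),.06),("dowel",(228,110),(190,163),.058),("plateh",(582,217),(600,281),.04),("screw",(84,178),(29,236),.042)):
    for s,c in((s5,a),(s6,b)):
        p=atz(ray("wrist",[230+c[0]/4,190+c[1]/4],s),z); d=p[:2]-piv
        print(n,p,"ang",np.arctan2(-d[0],-d[1]),np.linalg.norm(d))
```

```text
lugTR [0.5084 0.0359 0.06  ] ang 0.5844785478012259 0.10353181180657159
lugTR [0.5088 0.035  0.06  ] ang 0.5766483227866482 0.10397887735626278
dowel [0.4866 0.0699 0.058 ] ang 0.9853495609256094 0.09464608231104711
dowel [0.487  0.0698 0.058 ] ang 0.9821689742217434 0.09437903388080084
plateh [0.5148 0.0143 0.04  ] ang 0.43955968519063204 0.11921663383318894
plateh [0.5149 0.0146 0.04  ] ang 0.4396753622622818 0.11894728098405756
screw [0.4568 0.0761 0.042 ] ang 1.169846196597697 0.11809313821066227
screw [0.4571 0.0759 0.042 ] ang 1.1669625742484688 0.11790640459804436
```

The plate hole lies about 4–5 mm towards the square stop, so the direction is right. The nose friction is what is holding the fence. I'll lift the pin slightly off the plate, shift the fence, then press.

>>> carry_out:
  deltas:
    - [0,0,-2,0,0,0]
    - [0,0,-2.5,0,0,0]
    - [0,0,-2.5,0,0,0]

```text
t: 17.95
tool_pos: [0.4867, 0.0326, 0.0842]
eef_rot: [-0.004, 0.912, 0.41, -0.003]
contact_force: [-4.9, 7.0, -5.4]
opening: 0.241
grip_force: 49.6
```

```bash
python3 st.py
```

```text
17.95 [0.4867 0.0326 0.0842] F tool [ 2.  -8.2  5.4] r 0.1194 ang 0.7211 open 20.5
```

>>> carry_out:
  deltas:
    - [0,0,-1,0,0,0]
    - [0,0.7,-1,0,0,0]
    - [0,1.4,-1,0,0,0]
    - [0,2,-1,0,0,0]
    - [0,2,-1,0,0,0]

```text
t: 18.58
tool_pos: [0.4881, 0.0313, 0.0852]
eef_rot: [-0.004, 0.912, 0.41, -0.003]
contact_force: [-4.3, 6.4, -5.1]
opening: 0.239
grip_force: 49.7
```

```bash
python3 st.py
```

```text
18.575 [0.4881 0.0313 0.0852] F tool [ 1.9 -7.4  5.2] r 0.1194 ang 0.7051 open 20.4
```

>>> carry_out:
  deltas:
    - [0,0,2,0,0,0]
    - [0,0,4,0,0,0]
    - [0,0,4,0,0,0]
    - [0,0.5,4,0,0,0]
    - [0,1,4,0,0,0]
    - [0,1,4,0,0,0]

```text
t: 19.32
tool_pos: [0.4907, 0.0294, 0.0826]
eef_rot: [-0.002, 0.912, 0.41, -0.001]
contact_force: [-4.4, 5.7, 0.3]
opening: 0.236
grip_force: 50.0
```

```bash
python3 st.py
```

```text
19.325 [0.4907 0.0294 0.0826] F tool [ 1.3 -7.1 -0.3] r 0.1192 ang 0.6788 open 20.1
```

>>> carry_out:
  deltas:
    - [0,0,1.5,0,0,0]
    - [0,0,3,0,0,0]
    - [0,0,3,0,0,0]

```text
t: 19.7
tool_pos: [0.491, 0.0298, 0.0812]
eef_rot: [-0.002, 0.912, 0.41, -0.001]
contact_force: [-9.4, 5.7, 12.9]
opening: 0.246
grip_force: 51.6
```

```bash
python3 st.py; python3 look.py w7
python3 - <<'E'
import cv2
cv2.imwrite("pics/w7c.png",cv2.resize(cv2.imread("pics/w7.png")[190:340,230:430],None,fx=4,fy=4,interpolation=cv2.INTER_CUBIC))
E
```

```text
19.7 [0.491  0.0298 0.0812] F tool [ -2.  -10.9 -12.9] r 0.1187 ang 0.6788 open 20.9
19.7 [0.491  0.0298 0.0812] [-9.3852  5.7016 12.9279]
fence_pivot [317.3  45.7] 0.92 [0.5667 0.1206 0.04  ]
fence_hole [321.4 284.7] 0.97 [0.4889 0.03   0.06  ]
fence_post [297.3 354.7] 0.73 [0.4587 0.0146 0.077 ]
```

The pin is about 2 mm below the plate level, so its nose taper is in the hole, and the fence is slightly past it. Rocking back under light pressure.

>>> carry_out:
  deltas:
    - [0,-0.5,0,0,0,0]
    - [0,-1,0,0,0,0]
    - [0,-1.5,0,0,0,0]
    - [0,-2,0,0,0,0]
    - [0,-2,0,0,0,0]

```text
t: 20.52
tool_pos: [0.4905, 0.03, 0.0812]
eef_rot: [-0.001, 0.912, 0.41, -0.001]
contact_force: [-6.1, 4.0, 9.3]
opening: 0.24
grip_force: 51.0
```

```bash
python3 st.py
```

```text
20.525 [0.4905 0.03   0.0812] F tool [-1.1 -7.3 -9.3] r 0.1188 ang 0.6828 open 20.4
```

>>> carry_out:
  deltas:
    - [0,-0.5,1,0,0,0]
    - [0,-1,1,0,0,0]
    - [0,-1.5,1,0,0,0]
    - [0,-2,1,0,0,0]
    - [0,-2.5,1,0,0,0]
    - [0,-2.5,1,0,0,0]

```text
t: 21.28
tool_pos: [0.4894, 0.0303, 0.0793]
eef_rot: [-0.0, 0.912, 0.409, 0.0]
contact_force: [-2.0, 2.1, -0.8]
opening: 0.242
grip_force: 50.0
```

```bash
python3 st.py
```

```text
21.275 [0.4894 0.0303 0.0793] F tool [ 0.2 -2.9  0.8] r 0.1193 ang 0.6921 open 20.6
```

It dropped in. Pushing on down.

>>> carry_out:
  deltas:
    - [0,0,2,0,0,0]
    - [0,0,4,0,0,0]
    - [0,0,6,0,0,0]
    - [0,0,6,0,0,0]

```text
t: 21.78
tool_pos: [0.4892, 0.0303, 0.0731]
eef_rot: [-0.0, 0.912, 0.41, -0.0]
contact_force: [-1.8, 3.7, -2.3]
opening: 0.239
grip_force: 50.0
```

```bash
python3 st.py
```

```text
21.775 [0.4892 0.0303 0.0731] F tool [ 1.6 -3.9  2.3] r 0.1195 ang 0.6931 open 20.3
```

>>> carry_out:
  deltas:
    - [0,0,2,0,0,0]
    - [0,0,4,0,0,0]
    - [0,0,6,0,0,0]
    - [0,0,7,0,0,0]
    - [0,0,8,0,0,0]
    - [0,0,8,0,0,0]

```text
t: 22.52
tool_pos: [0.4894, 0.0304, 0.0678]
eef_rot: [0.001, 0.912, 0.41, -0.001]
contact_force: [-11.2, 3.5, 22.4]
opening: 0.24
grip_force: 52.4
```

```bash
python3 st.py
```

```text
22.525 [0.4894 0.0304 0.0678] F tool [ -4.9 -10.7 -22.4] r 0.1193 ang 0.6918 open 20.4
```

Contact at the expected home height (shoulder ≈ 0.060). I'll relax the side load, release, lift clear and check.

>>> carry_out:
  deltas:
    - [0,-1,0,0,0,0]
    - [0.5,-1.5,0,0,0,0]
    - [0.5,-1.5,0,0,0,0]

```text
t: 22.9
tool_pos: [0.4893, 0.0305, 0.0678]
eef_rot: [0.002, 0.912, 0.409, -0.0]
contact_force: [-9.3, 1.0, 21.6]
opening: 0.236
grip_force: 52.4
```

```bash
python3 st.py
```

```text
22.9 [0.4893 0.0305 0.0678] F tool [ -5.5  -7.6 -21.6] r 0.1192 ang 0.693 open 20.0
```

>>> carry_out:
  deltas:
    - [0.5,-1,-1,0,0,0]
    - [0.5,-1,-2,0,0,0]
    - [0.5,-1,-2,0,0,0]
    - [0.5,-1,-2,0,0,0]
  claw: 0.3

```text
t: 23.4
tool_pos: [0.4882, 0.0323, 0.0673]
eef_rot: [0.0, 0.912, 0.409, -0.0]
contact_force: [-0.3, 0.1, -0.0]
opening: 0.348
grip_force: 0.0
```

>>> carry_out:
  deltas:
    - [0,0,-15,0,0,0]
    - [0,0,-45,0,0,0]
    - [0,0,-90,0,0,0]
    - [0,0,-115,0,0,0]
    - [-20,0,-120,0,0,0]
    - [-20,0,-120,0,0,0]

```text
t: 24.15
tool_pos: [0.475, 0.0167, 0.1888]
eef_rot: [0.001, 0.913, 0.409, 0.001]
contact_force: [0.2, 0.1, -0.7]
opening: 0.349
grip_force: 0.0
```

```bash
python3 look.py w8
python3 - <<'E'
from h import *
np.set_printoptions(precision=4,suppress=True)
s=readout.sense(); V={}
for c in("wrist","scene","top"):
    save(c,"c_"+c)
    for n in("pin_grip","pin_shoulder","punch_grip"):
        for x in nets.spot_point(c,n)[:2]: print(c,n,np.array(x["centre"]),round(x["confidence"],2),atz(ray(c,x["centre"],s),{"pin_grip":.078,"pin_shoulder":.06,"punch_grip":.073}[n])); V.setdefault(n,{}).setdefault(c,x["centre"])
for n,v in V.items():
    if len(v)>1: print(n,tri([ray(c,q,s) for c,q in v.items()]))
a=cv2.imread("pics/c_wrist.png")[180:400,190:490]; b=cv2.imread("pics/c_scene.png")[205:265,215:305]
cv2.imwrite("pics/fin.png",np.vstack([cv2.resize(a,(450,330)),cv2.resize(b,(405,270),interpolation=cv2.INTER_CUBIC).copy() if 0 else cv2.copyMakeBorder(cv2.resize(b,(405,270),interpolation=cv2.INTER_CUBIC),0,0,0,45,0)]))
E
```

```text
24.15 [0.475  0.0167 0.1888] [ 0.249   0.0856 -0.7174]
fence_pivot [323.1  55.1] 0.87 [0.5672 0.1201 0.04  ]
fence_hole [323.2 207. ] 0.95 [0.4885 0.0322 0.06  ]
fence_post [309.4 254.9] 0.55 [0.4562 0.0129 0.077 ]
wrist pin_grip [328.3 214. ] 0.75 [0.4899 0.0302 0.078 ]
wrist pin_shoulder [330.  210.8] 0.69 [0.4904 0.0283 0.06  ]
wrist pin_shoulder [583.  418.7] 0.57 [ 0.5417 -0.3073  0.06  ]
wrist punch_grip [582.7 419.2] 0.83 [ 0.5403 -0.2894  0.073 ]
scene pin_grip [247.5 231. ] 0.76 [0.4911 0.0335 0.078 ]
scene pin_shoulder [249.4 239.9] 0.6 [0.4898 0.0292 0.06  ]
scene punch_grip [404.9 277.1] 0.58 [ 0.5405 -0.2885  0.073 ]
top punch_grip [452.8 261.8] 0.56 [ 0.5491 -0.2882  0.073 ]
pin_grip (array([0.4897, 0.0308, 0.0795]), [np.float64(0.0005556174945935657), np.float64(0.0005556174945934956)])
pin_shoulder (array([0.49  , 0.0286, 0.0602]), [np.float64(0.0005177146769126254), np.float64(0.0005177146769127176)])
punch_grip (array([ 0.5439, -0.288 ,  0.073 ]), [np.float64(0.003790501632530787), np.float64(0.0020951453814660494), np.float64(0.005143807648977931)])
```

View pics/fin.png

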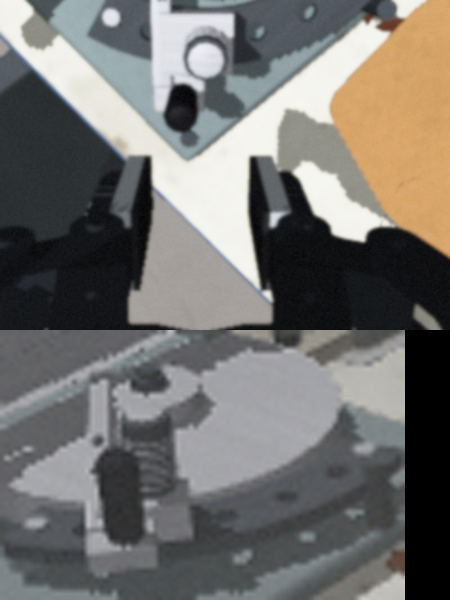

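The wrist crop shows the pin standing in the lug, and the scene crop shows its grip seated on the lug (triangulated shoulder at 0.060). As a last check I'll tap the grip's top with shut fingers; it should stop at z = 0.096.

Run:
```python
from h import *
for z in(.115,.097): print(go([.4893,.0303,z]).tolist())
```

```text
[19.034, 2.392, 72.468, -0.0, 0.0, 0.0]
[19.036, 2.392, 90.468, -0.0, 0.0, 0.0]
```

>>> carry_out:
  deltas:
    - [19,2,0,0,0,0]
    - [19,2,0,0,0,0]
    - [19,2,40,0,0,0]
    - [19,2,72,0,0,0]
    - [19,2,82,0,0,0]
    - [19,2,87,0,0,0]
    - [19,2,90,0,0,0]
    - [19,2,92,0,0,0]
    - [19,2,94,0,0,0]
    - [19,2,94,0,0,0]
  claw: 1

```text
t: 26.2
tool_pos: [0.4904, 0.0304, 0.0961]
eef_rot: [0.001, 0.912, 0.409, 0.001]
contact_force: [-4.1, -1.3, 13.3]
opening: -0.002
grip_force: 6.7
```

```bash
python3 st.py
```

```text
26.2 [0.4904 0.0304 0.0961] F tool [ -3.7  -2.2 -13.4] r 0.1186 ang 0.6853 open -0.2
```

The fingers stopped at 0.0961 with 13 N, so the pin is home. Retreating and handing in.

>>> carry_out:
  deltas:
    - [0,0,-20,0,0,0]
    - [0,0,-60,0,0,0]
    - [0,0,-110,0,0,0]
    - [0,0,-110,0,0,0]
    - [0,0,-110,0,0,0]

```text
t: 26.82
tool_pos: [0.4889, 0.0304, 0.2035]
eef_rot: [0.0, 0.912, 0.409, 0.0]
contact_force: [0.8, -0.8, -0.4]
opening: 0.004
grip_force: 0.0
```

```bash
python3 -c "
from h import *
print(readout.sense()['contact_force'],env.close_job())"
```

```text
the job is handed in; nothing more can be done
[ 0.82030812 -0.76445078 -0.41690442] None
```

I swung the fence to the third click (45°) and pushed the lock pin through the lug and index plate until its grip sat flush, left the punch standing in the block, and handed the job in at about 27 s of the 64 s allowed.

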